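# Put the spice block back in order: second measure on the peg, jar in the freed well

## Robot

A 7-joint arm with a two-finger parallel gripper is mounted at the origin on a cart in front of the work surface, level with it; the furniture and walls round the work are solid. World frame = base frame: x ahead of the robot, y to its left, z up, the work surface at z = 0. Lengths are in m, angles in rad, forces in N, time in s.
With the tool pointing down it reaches from about 0.4 to 0.85 m from the base axis. Payload 10.4 kg.
Tool frame: the origin (TCP) lies on the centre line of the jaws, within the pads' length; the fingertips stand 22 mm ahead of it and the grasp point (between the pads) lies 3 mm ahead of it; z points along the fingers, y is the line along which they close (so a half turn about z gives the same grasp; the last joint's range is limited). The gripper opens to 87 mm and grips with 3 to 60 N. Pads are 19 mm wide; open, the fingers measure 117 mm over their backs; the gripper's body (75 mm by 190 mm) begins 51 mm behind the grasp point.
Start: joints at [-1.31, 0.332, -0.065, 1.46, 0.022, 1.35, -0.088], TCP at [0.175, 0.6, 0.245] pointing down, gripper open.
Joint ranges: [-2.6, 2.6], [-0.5, 2.12], [-1.47, 1.34], [0.16, 2.42], [-1.27, 4.41], [0.06, 2.06], [-2.6, 2.6]. Speed limits (rad/s): [2.22, 2.22, 2.79, 2.79, 3.14, 3.14, 3.14].

## Interface

Orientations are given as a unit quaternion [x, y, z, w].
In Python, from bench import r gives the robot as it stands.
- The arm moves only by the tool jog_arm, called after "Call:" as name(argument=value, ...) on one line, values as JSON. Schema: {"type":"object","properties":{"motion":{"type":"object","properties":{"steps":{"type":"array","items":{"type":"array","items":{"type":"number"},"minItems":5,"maxItems":5},"minItems":1,"maxItems":12}},"additionalProperties":false,"required":["steps"]},"squeeze":{"type":"number"},"only":{"type":"string"},"quiet":{"type":"boolean"},"lines":{"type":"string"}},"required":["motion"],"additionalProperties":false}. motion is an object whose key "steps" holds a list of rows, 1 to 12 of them, each of 5 numbers: dx, dy, dz in units of 5 mm, then a turn about the tool's z in rad, then the finger opening in m; each row is the pose to reach, as a shift and turn from the pose commanded when the call began, along the tool's axes at that moment; what a row does not reach only later rows make up. A row lasts 1/10 s, in which the tool goes at most 0.05 m and 0.15 rad, less where a joint would pass 70% of its speed; a pose out of reach is approached as far as the arm can. The fingers move at their own pace and stop on an object; squeeze is the grip in N (left out, the last holds). Time passes only in rows, so rows that do not move let the fingers close. The tool returns the time, the measured TCP pose, the force, the opening and the grip force at its end. only (a regular expression) keeps the lines of the reply that match it, lines (a string "A,B") keeps lines A to B, and quiet returns only ok. Input that does not fit is refused with a message, and nothing moves.
- r.read_state(): the state, without advancing time (a new reading comes with each control period).
- r.camera(name): name is "scene" or "top"; returns a dict with "img" (420x560x3 uint8, red, green, blue), "fx", "fy", "cx", "cy" (pixels), "pose" (4x4, takes a point from camera to world coordinates). Camera axes: x right, y down, z forward; pixel columns grow to the right and rows downward; lengths in m; the calibration is good to about 2 mm. A picture is of the moment at which its call begins. There is no depth.
- r.close_job(): hands the job in; it is judged then, once.
The state is a dict: "time": time; "joint_positions": joint angles; "joint_vel": joint speeds; "joint_torque": joint torques, N m; "ee_pos": TCP position; "eef_rot": TCP orientation; "ft_force": force on the tool from outside, world axes, zero at the start; "torque": the same for the moment, N m; "width": finger opening in m; "grip_force": force on a finger pad.
Only numpy, scipy, OpenCV 4.12 (cv2) and the standard library are available. Lean on these libraries where they do the work, as an engineer would, in place of code of your own. Each camera call takes 0.05 s, during which the arm holds its last target. There are 200 camera calls.

## Task

Put the spice block back in order. Slide the steel measure that hangs on the peg right back against the wooden shoulder, without taking it off, and hang the measure that is parked in a jar well on the same peg in front of it. Then stand the spice jar that was left on the worktop in the well this frees, upright and fully down, and leave the other jars and everything else on the worktop as they are.

Things in the scene. Friction and masses are not known exactly. Their poses are not given: they have to be found in the camera images.
- spice_block: Fixed wooden spice block 140 (x) x 300 (y) x 30 mm, three jar wells in a row on one side, a post (18 mm thick, at x 55, y 105, top at z 265 mm) with one peg on the other. Origin: centre of the wood's underside, 3 mm over the worktop; z up. Peg: level steel rod 7 mm thick, axis at y 105, z 242 mm, running along the block's -x (to the robot) from a wooden shoulder to an upturned tip.
- peg_shoulder (a point): on the peg's axis in the front face of its wooden shoulder (18 mm thick, at x 14 mm of the block, reaching back to the post); the rearmost place to which a thing hung on the peg can slide. The rod is straight for 80 mm from here to where it turns up
- peg_tip (a point): top of the peg's upturned tip: 14.5 mm above the rod's axis, 90 mm before the shoulder; the tip's front side is 4 mm farther
- well_0 (a point): centre of the mouth of the jar well farthest from the peg, level with the block's top; the wells are 47 mm wide with a 2 mm bevel, 20 mm deep, 58 mm apart; what stands in which well varies
- well_1 (a point): centre of the mouth of the jar well in the middle, level with the block's top; the wells are 47 mm wide with a 2 mm bevel, 20 mm deep, 58 mm apart; what stands in which well varies
- well_2 (a point): centre of the mouth of the jar well nearest the peg (104 mm beside it), level with the block's top; the wells are 47 mm wide with a 2 mm bevel, 20 mm deep, 58 mm apart; what stands in which well varies
- measure_hung: Loose steel dipper measure hanging upright on the peg: cup 46 mm wide, 42 tall; flat handle 16 mm wide rises from the rim on its +x side, bends in at 119 mm and ends over the cup's axis in an upright eye plate. Origin: centre of the cup's underside, z up. It hangs too far forward for another to fit in front, slides under a push of about 1 N; straddling the rod, push its eye plate
- measure_hung_eye (a point): top of the slot in the hanging measure's eye, 165 mm over its origin; the rod's upper side carries it here. Eye plate: 26 mm wide (y), 4 thick (x), 131 to 171 mm over the origin; the slot goes through along x, is 15 mm wide and runs from 139 to 165 mm, narrowing at its top
- measure_loose: The second steel dipper measure, 50 to 100 g, parked upright in a jar well (underside 10 mm over the block's): handle, eye plate, slot and heights as the hung one's, cup 40 mm wide, 34 tall. Origin: centre of the cup's underside, z up; its +x (handle side) points the block's +x way within 0.4 rad. Grip the eye plate across its 26 mm width, the slot stays open for the rod
- measure_loose_eye (a point): top of the slot in the parked measure's eye, 165 mm over its origin. On the peg it needs some 50 mm from the other measure's eye, as the cups hang side by side
- jar_out: Loose spice jar 41 mm wide and 105 mm tall with dark cap that stands on the worktop to the right, before the microwave (a 270 mm tall box, fruit basket on top, that fills the worktop from y -0.13 m to the right behind x 0.47 m: keep the hand clear of its front corner); origin: centre of its underside, z up
- jar_a: a like spice jar that stands in one of the wells (its underside 10 mm above the block's underside); stays there
- jar_b: another like spice jar that stands in one of the wells; stays there
- tin: food tin 76 mm wide, 58 mm tall, standing at the right; bystander
- lemon: lemon 78 mm long at the far right; bystander
- salt: small salt shaker 44 mm wide, 90 mm tall, behind; bystander

How it is judged:
On the way, in this order (a step that is already met when the one before it is completed fails the run):
1. the hanging measure has been slid back to the shoulder, still on the peg (x of measure_hung_eye in the frame of spice_block between 0.001 and 0.02 m and y of measure_hung_eye in the frame of spice_block between 0.097 and 0.113 m and z of measure_hung_eye in the frame of spice_block between 0.239 and 0.251 m), for 0.2 s.
2. the second measure hangs on the peg in front of the first, released (all of step 1 and x of measure_loose_eye in the frame of spice_block between -0.068 and -0.02 m and y of measure_loose_eye in the frame of spice_block between 0.097 and 0.113 m and z of measure_loose_eye in the frame of spice_block between 0.239 and 0.251 m and angle between measure_loose's own z axis and vertical below 0.2 rad and contact force between measure_loose and the fingers below 0.05 N), for 0.2 s.
At the end, for the whole second after the job is handed in: Both measures hang plumb, let go and at rest on the peg, the first within 13 mm of the shoulder, the other between it and the tip; the jar stands upright in the freed well, within 6 mm of its centre, underside within 4 mm of the floor; the other two jars still stand in theirs (all of step 2 and angle between measure_hung's own z axis and vertical below 0.2 rad and (horizontal distance between jar_out and well_0 below 0.006 m or horizontal distance between jar_out and well_1 below 0.006 m or horizontal distance between jar_out and well_2 below 0.006 m) and z of each of jar_out, jar_a, jar_b in the frame of spice_block below 0.014 m and angle between each of jar_out, jar_a, jar_b's own z axis and vertical below 0.1 rad and linear speed of each of measure_hung, measure_loose, jar_out below 0.04 m/s); the robot touches nothing.
It fails at once if the measure that hung on the peg comes off it or is lifted clear of it (z of measure_hung_eye in the frame of spice_block below 0.225 m or z of measure_hung_eye in the frame of spice_block above 0.266 m or x of measure_hung_eye in the frame of spice_block below -0.085 m).
It fails at once if a jar that stood in its well is moved or tipped (distance of any of jar_a, jar_b from where it was at the start of the episode above 0.02 m or angle between any of jar_a, jar_b's own z axis and vertical above 0.25 rad).
It fails at once if a bystander (tin, lemon, salt shaker) is moved by more than 30 mm (distance of any of tin, lemon, salt from where it was at the start of the episode above 0.03 m).
It fails at once if the loose jar or the second measure is tipped over (angle between any of jar_out, measure_loose's own z axis and vertical above 0.9 rad).
It also fails if it takes over 67 s, if anything falls off the work surface, if the arm or the gripper's body presses on something with over 40 N, if the wrist force passes 120 N, or if a joint passes its speed limit or range.

## Working session

There is one attempt and no reset: what is moved stays moved. The work goes in short steps, Python scripts to look and compute and a tool call to move; the robot and the scene stay as the last step left them, time stands still between calls to the robot, and variables do not carry over. Pictures are saved under pics/ and viewed, at most 10 in all, crops included, and the job is handed in when it is done.

```bash
ls; mkdir -p pics
```

Run:
```python
from bench import r
import cv2,numpy as np
for n in("scene","top"):
    c=r.camera(n);cv2.imwrite(f"pics/{n}0.png",c["img"][:,:,::-1]);np.savez(f"pics/{n}0.npz",**c)
    print(n,c["fx"],c["fy"],c["cx"],c["cy"],np.round(c["pose"],3).tolist())
s=r.read_state();print(s)
```

```text
bench.py
pics
scene 439.021586787455 439.021586787455 281.801338506641 203.10882673988547 [[-0.783, -0.458, 0.42, 0.027], [-0.622, 0.596, -0.508, 0.483], [-0.018, -0.659, -0.752, 1.171], [0.0, 0.0, 0.0, 1.0]]
top 447.8172791323589 447.8172791323589 274.82215476841725 215.39646333157165 [[0.006, -0.987, 0.161, 0.372], [-1.0, -0.004, 0.011, -0.199], [-0.01, -0.161, -0.987, 1.445], [0.0, 0.0, 0.0, 1.0]]
{'time': 0.1, 'joint_positions': array([-1.30961958,  0.33279827, -0.06470874,  1.46083526,  0.02161278,
        1.34992694, -0.08852004]), 'joint_vel': array([-0.00032179, -0.00037144,  0.00129321,  0.00057384, -0.00219548,
        0.00135   , -0.00145028]), 'joint_torque': array([ 2.22727533e-03, -6.24541426e+01,  2.49680586e-02, -3.90715420e+01,
       -6.14879094e-02,  3.65032547e-02,  3.75767138e-05]), 'ee_pos': array([0.17490184, 0.59969697, 0.24385056]), 'eef_rot': array([ 1.41407891e-01,  9.89951213e-01, -6.33427330e-04, -5.62761814e-05]), 'ft_force': array([-0.8308931 ,  0.33460581,  0.85917411]), 'torque': array([ 0.00894699, -0.03487832, -0.01811685]), 'grip_force': 0.0, 'width': 0.08690067946445022}
```

View pics/scene0.png

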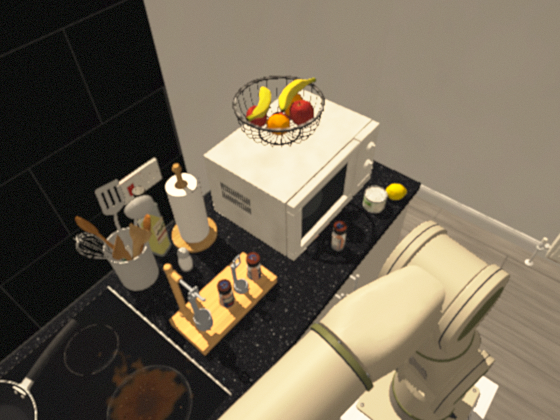

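View pics/top0.png

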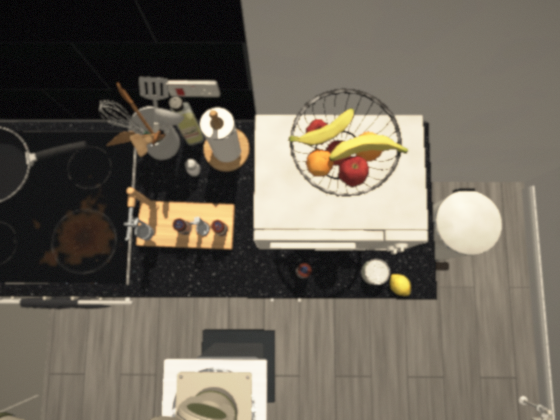

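Run:
```python
import cv2
a=cv2.imread("pics/scene0.png")[235:355,150:300];b=cv2.imread("pics/top0.png")[175:260,115:245]
cv2.imwrite("pics/s1.png",cv2.resize(a,(750,600),interpolation=cv2.INTER_CUBIC))
cv2.imwrite("pics/t1.png",cv2.resize(b,(780,510),interpolation=cv2.INTER_CUBIC))
```

```text
(no output)
```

View pics/s1.png

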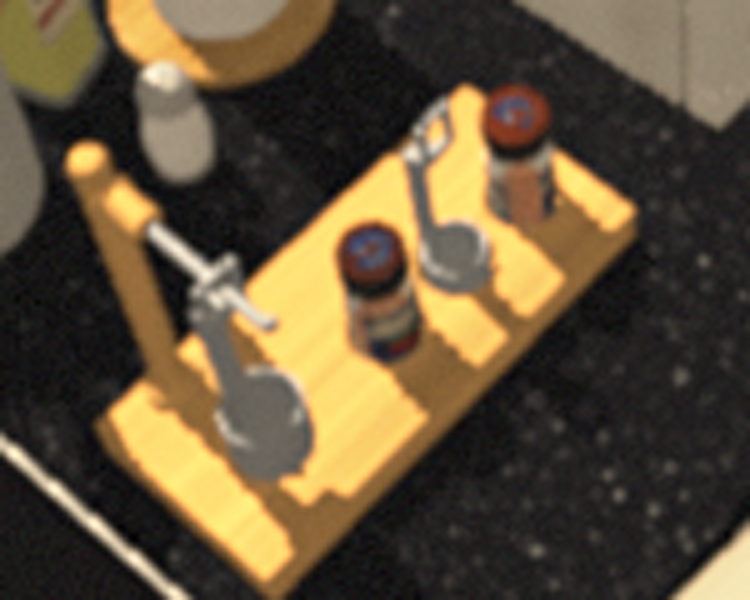

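View pics/t1.png

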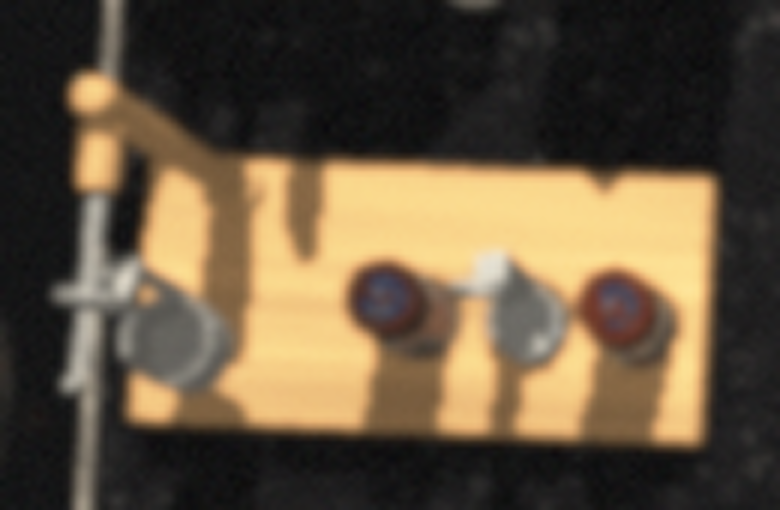

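Create h.py:
```python
import cv2,numpy as np
def load(n,k=0): return dict(np.load(f"pics/{n}{k}.npz"))
def ray(c,p):
    d=np.array([(p[0]-c["cx"])/c["fx"],(p[1]-c["cy"])/c["fy"],1.]);d=c["pose"][:3,:3]@d
    return c["pose"][:3,3],d/np.linalg.norm(d)
def onz(c,p,z):
    o,d=ray(c,p);return o+d*(z-o[2])/d[2]
def tri(S,ps,T,pt):
    o1,d1=ray(S,ps);o2,d2=ray(T,pt)
    A=np.stack([d1,-d2],1);t=np.linalg.lstsq(A,o2-o1,rcond=None)[0]
    a=o1+t[0]*d1;b=o2+t[1]*d2;return (a+b)/2,np.linalg.norm(a-b)
def proj(c,P):
    q=np.linalg.inv(c["pose"])@np.append(P,1);return np.array([c["fx"]*q[0]/q[2]+c["cx"],c["fy"]*q[1]/q[2]+c["cy"]])
```

Run:
```python
from h import *
S=load("scene");T=load("top")
s=lambda x,y:(150+(x+.5)/5-.5,235+(y+.5)/5-.5)
t=lambda x,y:(115+(x+.5)/6-.5,175+(y+.5)/6-.5)
for n,a,b in [("cap2",(371,258),(388,298)),("cap0",(518,115),(616,308)),("shoulder",(155,228),(97,192)),("tip",(268,322),(73,383)),("post",(85,158),(92,95)),("cornR",(635,212),(705,446)),("cornB",(465,86),(718,172)),("looseplate",(430,128),(470,288)),("hungplate",(222,283),(90,293))]:
    p,e=tri(S,s(*a),T,t(*b));print(n,np.round(p,4),round(e,4))
for n in [(635,212),(465,86)]: print("S z.033",np.round(onz(S,s(*n),.033),4))
for n in [(705,446),(718,172),(125,428)]: print("T z.033",np.round(onz(T,t(*n),.033),4))
C=[(S["img"],225,250,45,33.75),(T["img"],186,210,20,15)]
def crop(I,x,y,w,h):return cv2.resize(I[y:y+h,x:x+w],(400,300),interpolation=cv2.INTER_CUBIC)
I=np.vstack([np.hstack([crop(S["img"],220,250,40,30),crop(T["img"],180,210,32,24)]),np.hstack([crop(S["img"],170,275,40,30),crop(T["img"],115,205,40,30)])])
cv2.imwrite("pics/z1.png",I[:,:,::-1])
```

```text
cap2 [0.5603 0.1037 0.108 ] 0.0034
cap0 [ 0.5537 -0.0132  0.118 ] 0.0047
shoulder [0.5878 0.2062 0.2458] 0.006
tip [0.5011 0.2103 0.2543] 0.0021
post [0.6301 0.2053 0.2661] 0.002
cornR [ 0.4952 -0.048   0.0256] 0.0002
cornB [ 0.6408 -0.0531  0.0254] 0.0045
looseplate [0.556  0.0494 0.176 ] 0.0024
hungplate [0.5411 0.207  0.2441] 0.0069
S z.033 [ 0.4922 -0.0445  0.033 ]
S z.033 [ 0.6346 -0.0504  0.033 ]
T z.033 [ 0.4944 -0.0489  0.033 ]
T z.033 [ 0.6413 -0.0527  0.033 ]
T z.033 [0.5024 0.2582 0.033 ]
```

View pics/z1.png

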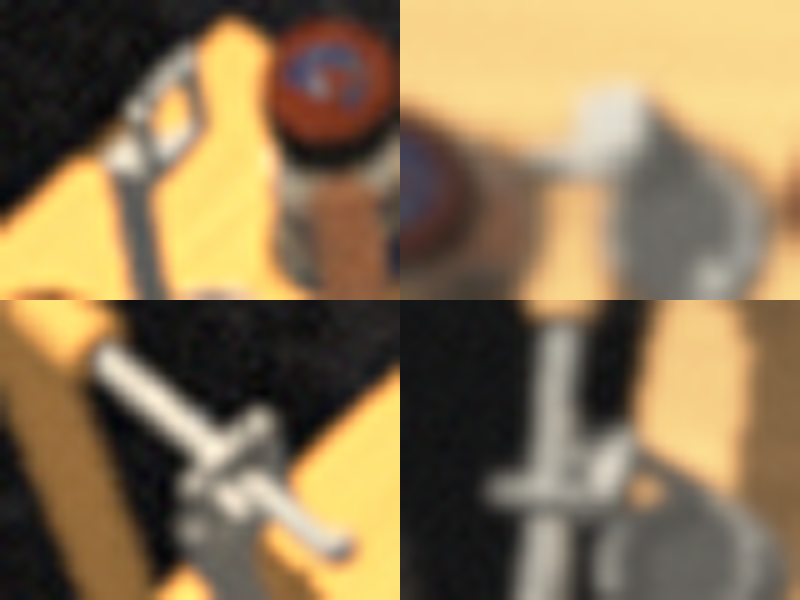

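Run:
```python
from h import *
from scipy.optimize import least_squares
S=load("scene");T=load("top")
s=lambda x,y:(150+(x+.5)/5-.5,235+(y+.5)/5-.5)
t=lambda x,y:(115+(x+.5)/6-.5,175+(y+.5)/6-.5)
pts=[((14,105,245),s(155,228),t(97,192)),((-76,105,259.5),s(268,322),t(73,383)),((55,105,268),s(85,158),t(92,95)),((-70,-150,33),s(635,212),t(705,446)),((70,-150,33),s(465,86),t(718,172)),((-70,150,33),None,t(125,428)),
(("w",1,118),s(371,258),t(388,298)),(("w",-115,118),s(518,115),t(616,308))]
def P(q,p):
    X=q[3] if p[0]=="w" else p[0]/1e3
    c,n=np.cos(q[2]),np.sin(q[2]);y=p[1]/1e3
    return np.array([q[0]+c*X-n*y,q[1]+n*X+c*y,p[2]/1e3])
def f(q):
    e=[]
    for p,a,b in pts:
        for cam,m,o in((S,a,q[4:6]),(T,b,q[6:8])):
            if m is not None:e.append(proj(cam,P(q,p))+o-m)
    return np.concatenate(e+[q[4:]*1])
R=least_squares(f,[.57,.1,-.03,-.02,0,0,0,0],loss="soft_l1");q=R.x
print(np.round(q,4));print(np.round(f(q),1).reshape(-1,2).tolist())
np.save("q.npy",q)
for n,p in dict(sh=(14,105,245),tip=(-76,105,259.5),w0=("w",-115,33),w1=("w",-57,33),w2=("w",1,33),c0=("w",-115,118),c2=("w",1,118)).items(): print(n,np.round(P(q,p),4))
# scene/top offset-corrected measurements
so=q[4:6];to=q[6:8]
top_l=np.array((220+162/10-.5,250+72/10-.5))-so
for z in(.184,):print("loose plate top S",np.round(onz(S,top_l,z),4))
for u in((525,155),(587,157),(650,157)):
    print("T",np.round(onz(T,np.array((180+(u[0]-400)/12.5-.5,210+u[1]/12.5-.5))-to,.184),4))
for u in((255,415),(185,485),(225,455)):print("hung S",np.round(onz(S,np.array((170+u[0]/10-.5,275+(u[1]-300)/10-.5))-so,.251),4))
for u in((490,490),(555,490),(610,490)):print("hung T",np.round(onz(T,np.array((115+(u[0]-400)/10-.5,205+(u[1]-300)/10-.5))-to,.251),4))
# jar_out cap red mask
for n,c,bx,o in(("S",S,(320,210,360,260),so),("T",T,(290,255,320,285),to)):
    x0,y0,x1,y1=bx;I=c["img"][y0:y1,x0:x1].astype(int);m=(I[...,0]-I[...,1]>25).astype(np.uint8)
    nn,l,st,ce=cv2.connectedComponentsWithStats(m)
    print(n,[(st[i].tolist(),(ce[i]+[x0,y0]).round(1).tolist()) for i in range(1,nn) if st[i][4]>8])
def crop(I,x,y,w,h):return cv2.resize(I[y:y+h,x:x+w],(400,400),interpolation=cv2.INTER_CUBIC)
cv2.imwrite("pics/j1.png",np.hstack([crop(S["img"],320,212,40,40),crop(T["img"],285,250,40,40)])[:,:,::-1])
```

```text
[ 0.5705  0.1023 -0.035  -0.013   0.4372  0.3608  0.1351 -0.5624]
[[-1.0, 0.3], [0.7, 0.2], [0.6, -0.3], [-0.2, 0.6], [0.1, 0.0], [0.1, -0.1], [-0.2, -0.3], [-1.0, -0.9], [0.2, 0.3], [-0.7, 1.3], [1.3, -1.6], [0.1, -1.1], [-0.4, 0.3], [-0.5, 0.4], [0.2, 0.2], [0.4, 0.4], [0.1, -0.6]]
sh [0.5882 0.2067 0.245 ]
tip [0.4983 0.2099 0.2595]
w0 [ 0.5535 -0.0122  0.033 ]
w1 [0.5555 0.0458 0.033 ]
w2 [0.5576 0.1037 0.033 ]
c0 [ 0.5535 -0.0122  0.118 ]
c2 [0.5576 0.1037 0.118 ]
loose plate top S [0.5598 0.0437 0.184 ]
T [0.5562 0.0586 0.184 ]
T [0.5558 0.0444 0.184 ]
T [0.5559 0.03   0.184 ]
hung S [0.5439 0.1962 0.251 ]
hung S [0.5433 0.2198 0.251 ]
hung S [0.5416 0.2083 0.251 ]
hung T [0.5413 0.2236 0.251 ]
hung T [0.5413 0.2059 0.251 ]
hung T [0.5414 0.191  0.251 ]
S [([13, 11, 14, 11, 88], [339.8, 225.9]), ([14, 25, 10, 13, 53], [339.9, 239.6])]
T [([10, 8, 11, 9, 48], [305.8, 266.1]), ([8, 15, 10, 7, 40], [302.3, 273.6])]
```

View pics/j1.png

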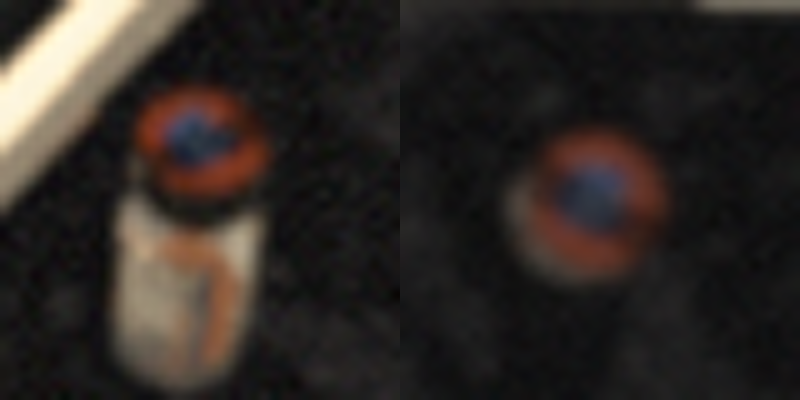

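Create go.py:
```python
import sys,numpy as np
from bench import r
from scipy.spatial.transform import Rotation as Ro
s=r.read_state();R=Ro.from_quat(s["eef_rot"]).as_matrix()
print("t",round(s["time"],1),"p",s["ee_pos"].round(4),"F",s["ft_force"].round(1),"w",round(s["width"],4),"g",round(s["grip_force"],1),"R",R.round(3).tolist())
a=sys.argv[1:]  # targets x,y,z,yaw(of tool y from world y)
for i in range(0,len(a),4):
    x,y,z,w=map(float,a[i:i+4]);yaw=np.arctan2(-R[0,1],R[1,1])
    print("shift",(R.T@(np.array([x,y,z])-s["ee_pos"])).round(4),"turn",round(-(w-yaw),3))
```

Run:
```python
from h import *
S=load("scene");T=load("top");q=np.load("q.npy")
print(onz(S,np.array((339.8,225.8))-q[4:6],.105),onz(T,np.array((304.5,269.6))-q[6:8],.105))
```

```bash
python3 go.py .175 .6 .32 -.035 .522 .208 .32 -.035 .522 .208 .25 -.035
```

```text
[ 0.42552755 -0.27317297  0.105     ] [ 0.42605536 -0.27288183  0.105     ]
t 0.1 p [0.1749 0.5997 0.2439] F [-0.8  0.3  0.9] w 0.0869 g 0.0 R [[-0.96, 0.28, -0.0], [0.28, 0.96, -0.001], [-0.0, -0.001, -1.0]]
shift [-0.      0.0002 -0.0761] turn -0.249
shift [-0.4429 -0.279  -0.0758] turn -0.249
shift [-0.4429 -0.2789 -0.0058] turn -0.249
```

Careful with the scale: shifts go in units of 5 mm. That gives: -0.43 m is -86, -0.39 m is -78.

Call:
jog_arm(motion={"steps": [[0,0,-8,0,0.016],[-6,-4,-15,-0.1,0.016],[-14,-9,-15,-0.25,0.016],[-22,-14,-15,-0.25,0.016],[-30,-19,-15,-0.25,0.016],[-38,-24,-15,-0.25,0.016],[-46,-29,-15,-0.25,0.016],[-54,-34,-15,-0.25,0.016],[-62,-39,-15,-0.25,0.016],[-70,-44,-15,-0.25,0.016],[-78,-49,-15,-0.25,0.016],[-86,-54,-15,-0.25,0.016]]})

```text
time: 1.3
ee_pos: [0.513, 0.2187, 0.3194]
eef_rot: [0.017, 1.0, 0.0, -0.0]
ft_force: [0.5, 1.0, 0.5]
width: 0.0167
grip_force: 0.0
```

```bash
python3 go.py .522 .208 .32 -.035 .522 .208 .25 -.035
```

```text
t 1.3 p [0.513  0.2187 0.3194] F [0.5 1.  0.5] w 0.0167 g 0.0 R [[-0.999, 0.034, -0.0], [0.034, 0.999, 0.0], [0.0, 0.0, -1.0]]
shift [-0.0093 -0.0104 -0.0006] turn 0.001
shift [-0.0093 -0.0104  0.0694] turn 0.001
```

Call:
jog_arm(motion={"steps": [[-1.8,-2.1,0,0,0.016],[-1.8,-2.1,0,0,0.016],[-1.8,-2.1,6,0,0.016],[-1.8,-2.1,9,0,0.016],[-1.8,-2.1,12,0,0.016],[-1.8,-2.1,13.6,0,0.016],[-1.8,-2.1,13.6,0,0.016]]})

```text
time: 2.0
ee_pos: [0.5197, 0.2106, 0.2505]
eef_rot: [0.016, 1.0, -0.0, -0.001]
ft_force: [-1.0, 0.2, -0.0]
width: 0.0161
grip_force: 0.0
```

Run:
```python
from h import *
from bench import r
S=r.camera("scene");T=r.camera("top")
np.savez("pics/scene1.npz",**S);np.savez("pics/top1.npz",**T)
a=cv2.resize(S["img"][260:320,165:225],(400,400),interpolation=cv2.INTER_CUBIC)
b=cv2.resize(T["img"][195:255,105:165],(400,400),interpolation=cv2.INTER_CUBIC)
cv2.imwrite("pics/p1.png",np.hstack([a,b])[:,:,::-1])
```

```text
(no output)
```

View pics/p1.png

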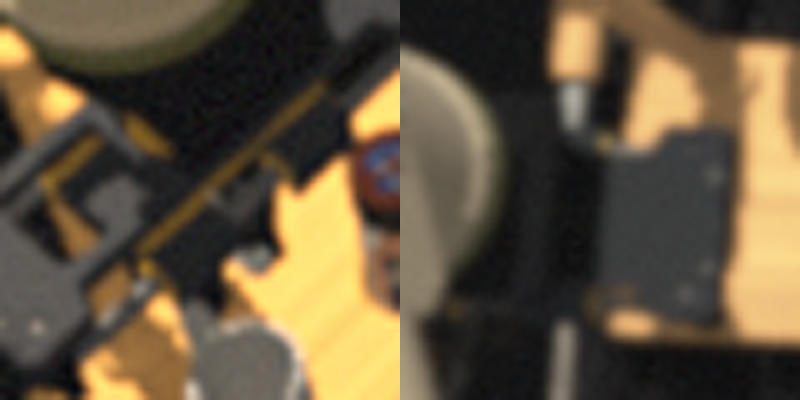

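Converted, -0.012 m is -2.4, -0.001 m is -0.2.

Call:
jog_arm(motion={"steps": [[-1.2,-0.2,0,0,0.016],[-2.4,-0.2,0,0,0.016],[-3.6,-0.2,0,0,0.016],[-4.8,-0.2,0,0,0.016],[-6,-0.2,0,0,0.016],[-7.2,-0.2,0,0,0.016],[-8.4,-0.2,0,0,0.016],[-9.4,-0.2,0,0,0.016],[-10,-0.2,0,0,0.016],[-10,-0.2,0,0,0.016]]})

```text
time: 3.1
ee_pos: [0.5712, 0.2068, 0.2514]
eef_rot: [0.017, 1.0, -0.0, 0.0]
ft_force: [-0.5, -0.2, 0.2]
width: 0.0159
grip_force: 0.0
```

```bash
python3 go.py
```

```text
t 3.1 p [0.5712 0.2068 0.2514] F [-0.5 -0.2  0.2] w 0.0159 g 0.0 R [[-0.999, 0.034, 0.0], [0.034, 0.999, -0.0], [-0.0, -0.0, -1.0]]
```

Continue until the shoulder gives a force.

Converted, -0.003 m is -0.6, -0.002 m is -0.4.

Call:
jog_arm(motion={"steps": [[-0.4,0,0,0,0.016],[-0.6,0,0,0,0.016],[-0.6,0,0,0,0.016]]}, only="pos|force")

```text
ee_pos: [0.5738, 0.2068, 0.2515]
ft_force: [-1.2, 0.5, 0.5]
grip_force: 0.1
```

Call:
jog_arm(motion={"steps": [[-0.2,0,0,0,0.016],[-0.4,0,0,0,0.016],[-0.4,0,0,0,0.016]]}, only="pos|force")

```text
ee_pos: [0.5746, 0.2068, 0.2513]
ft_force: [-8.0, -1.1, 2.5]
grip_force: 3.6
```

Converted, -0.16 m is -32, -0.15 m is -30.

Call:
jog_arm(motion={"steps": [[2,0,0,0,0.016],[6,0,0,0,0.016],[7,0,-8,0,0.016],[7,0,-15,0,0.03],[7,-10,-15,0,0.046],[5,-20,-15,0,0.046],[4,-30,-12,0,0.046],[4,-32,-8,0,0.046]]})

```text
time: 4.5
ee_pos: [0.551, 0.0411, 0.2929]
eef_rot: [0.021, 1.0, -0.0, 0.002]
ft_force: [-0.6, -0.4, -0.4]
width: 0.0438
grip_force: 0.0
```

Run:
```python
from h import *
from bench import r
S=r.camera("scene");T=r.camera("top")
np.savez("pics/scene2.npz",**S);np.savez("pics/top2.npz",**T)
a=cv2.resize(S["img"][260:320,165:225],(400,400),interpolation=cv2.INTER_CUBIC)
b=cv2.resize(T["img"][185:245,110:170],(400,400),interpolation=cv2.INTER_CUBIC)
cv2.imwrite("pics/p2.png",np.hstack([a,b])[:,:,::-1])
```

```bash
python3 go.py .557 .044 .24 -.035 .557 .044 .17 -.035
```

```text
t 4.6 p [0.5492 0.0444 0.2897] F [ 0.2 -0.1 -0.4] w 0.0451 g 0.0 R [[-0.999, 0.039, -0.002], [0.039, 0.999, -0.001], [0.002, -0.001, -1.0]]
shift [-0.0079 -0.      0.0496] turn -0.004
shift [-0.0081  0.      0.1196] turn -0.004
```

View pics/p2.png

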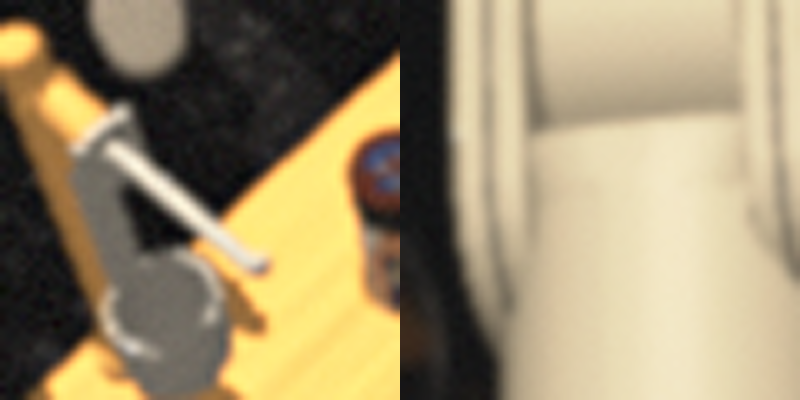

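Converted, 0.1 m is 20, 0.12 m is 24.

Call:
jog_arm(motion={"steps": [[-1.6,0,6,0,0.046],[-1.6,0,14,0,0.046],[-1.6,0,20,0,0.046],[-1.6,0,23.6,0,0.046],[-1.6,0,24,0,0.046],[-1.6,0,24,0,0.046]]}, only="pos|force")

```text
ee_pos: [0.5586, 0.0485, 0.1724]
ft_force: [0.2, 0.1, 0.5]
grip_force: 0.0
```

Call:
jog_arm(motion={"steps": [[0,0,0,0,0.03],[0,0,0,0,0.02],[0,0,0,0,0.015],[0,0,0,0,0.015],[0,0,0,0,0.015]]}, squeeze=15)

```text
time: 5.7
ee_pos: [0.5588, 0.0471, 0.1722]
eef_rot: [0.017, 1.0, 0.0, 0.001]
ft_force: [0.2, -0.8, 4.1]
width: 0.0258
grip_force: 15.0
```

```bash
python3 go.py
```

```text
t 5.7 p [0.5588 0.0471 0.1722] F [ 0.2 -0.8  4.1] w 0.0258 g 15.0 R [[-0.999, 0.034, 0.001], [0.034, 0.999, 0.0], [-0.001, 0.0, -1.0]]
```

Converted, -0.035 m is -7, 0.11 m is 22.

Call:
jog_arm(motion={"steps": [[0,0,-2,0,0.015],[0,0,-7,0,0.015],[0,0,-12,0,0.015],[0,0,-17,0,0.015],[5,0,-20,0,0.015],[10,0,-20,0,0.015],[15,0,-20,0,0.015],[19,0,-20,0,0.015],[19,5,-19,0,0.015],[19,11,-18,0,0.015],[19,17,-18,0,0.015],[19,22,-18,0,0.015]]})

```text
time: 6.9
ee_pos: [0.4667, 0.162, 0.2619]
eef_rot: [0.017, 1.0, 0.0, -0.0]
ft_force: [-0.1, -0.1, -0.7]
width: 0.0256
grip_force: 15.0
```

Call:
jog_arm(motion={"steps": [[0,6,0,0,0.015],[0,10.4,0,0,0.015],[0,11.2,0,0,0.015],[0,11.2,0,0,0.015],[0,11.2,0,0,0.015]]})

```text
time: 7.4
ee_pos: [0.4692, 0.2152, 0.2617]
eef_rot: [0.018, 1.0, -0.0, 0.0]
ft_force: [0.7, -0.5, -1.2]
width: 0.0255
grip_force: 15.0
```

Run:
```python
from h import *
from bench import r
S=r.camera("scene");T=r.camera("top")
np.savez("pics/scene3.npz",**S);np.savez("pics/top3.npz",**T)
a=cv2.resize(S["img"][270:340,165:235],(500,500),interpolation=cv2.INTER_CUBIC)
b=cv2.resize(T["img"][205:247,110:152],(300,300),interpolation=cv2.INTER_CUBIC)
cv2.imwrite("pics/p3.png",np.hstack([a,np.vstack([b,b[:200]])])[:,:,::-1])
```

```bash
python3 go.py .465 .211 .257 -.035
```

```text
t 7.5 p [0.4693 0.2152 0.2618] F [-1.  -0.3 -1.4] w 0.0256 g 15.0 R [[-0.999, 0.036, 0.0], [0.036, 0.999, 0.0], [-0.0, 0.0, -1.0]]
shift [ 0.0041 -0.0043  0.0048] turn -0.001
```

View pics/p3.png

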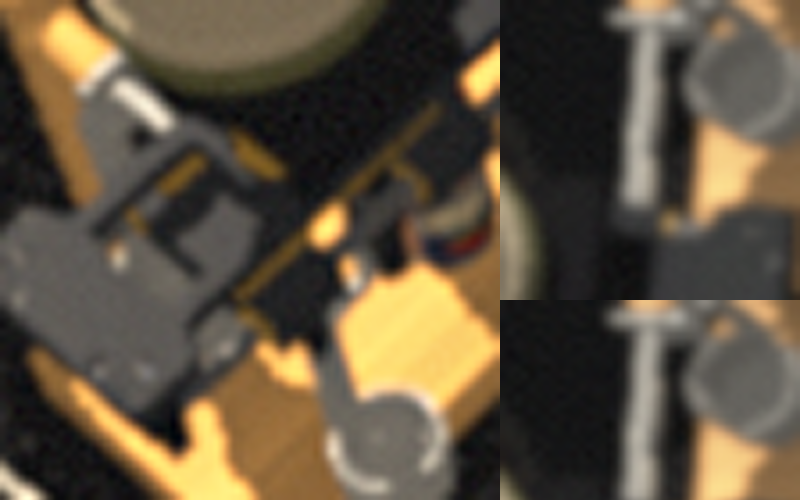

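Converted, 0.005 m is 1, -0.004 m is -0.8.

Call:
jog_arm(motion={"steps": [[0,-0.8,1,0,0.015],[0,-0.8,1,0,0.015],[0,-0.8,1,0,0.015]]}, only="pos|force")

```text
ee_pos: [0.4689, 0.2119, 0.2564]
ft_force: [0.4, -1.1, -0.8]
grip_force: 15.0
```

Call:
jog_arm(motion={"steps": [[-1.6,0,0,0,0.015],[-3.2,0,0,0,0.015],[-4.8,0,0,0,0.015],[-5.6,0,0,0,0.015],[-6,0,0,0,0.015]]})

```text
time: 8.3
ee_pos: [0.4994, 0.2113, 0.2563]
eef_rot: [0.017, 1.0, -0.0, -0.0]
ft_force: [0.3, 0.2, -1.3]
width: 0.026
grip_force: 15.0
```

```bash
python3 go.py .50 .2097 .257 -.035 .53 .2087 .257 -.035
```

```text
t 8.3 p [0.4994 0.2113 0.2563] F [ 0.3  0.2 -1.3] w 0.026 g 15.0 R [[-0.999, 0.034, -0.0], [0.034, 0.999, -0.0], [0.0, -0.0, -1.0]]
shift [-0.0006 -0.0015 -0.0007] turn 0.001
shift [-0.0306 -0.0015 -0.0007] turn 0.001
```

Call:
jog_arm(motion={"steps": [[-1.2,-0.2,0,0,0.015],[-2.8,-0.2,0,0,0.015],[-4.4,-0.2,0,0,0.015],[-6,-0.2,0,0,0.015],[-6.2,-0.2,0,0,0.015],[-6.2,-0.2,0,0,0.015]]}, only="pos|force")

```text
ee_pos: [0.53, 0.2092, 0.2564]
ft_force: [-0.1, 0.4, -0.2]
grip_force: 15.0
```

Call:
jog_arm(motion={"steps": [[0,0,1,0,0.015],[0,0,1.8,0,0.015],[0,0,2.4,0,0.015],[0,0,2.4,0,0.015]]})

```text
time: 9.3
ee_pos: [0.5294, 0.2093, 0.2439]
eef_rot: [0.017, 1.0, -0.0, -0.0]
ft_force: [1.4, 0.3, -0.1]
width: 0.0258
grip_force: 15.0
```

```bash
python3 go.py .53 .2087 .2425 -.035
```

```text
t 9.3 p [0.5294 0.2093 0.2439] F [ 1.4  0.3 -0.1] w 0.0258 g 15.0 R [[-0.999, 0.034, -0.001], [0.034, 0.999, -0.0], [0.001, -0.0, -1.0]]
shift [-0.0006 -0.0005  0.0014] turn 0.001
```

Lower on until the rod carries it.

Call:
jog_arm(motion={"steps": [[0,0,0.2,0,0.015],[0,0,0.4,0,0.015],[0,0,0.4,0,0.015]]}, only="pos|ft")

```text
ee_pos: [0.5299, 0.2094, 0.2426]
ft_force: [-0.6, 0.3, 0.2]
```

Call:
jog_arm(motion={"steps": [[0,0,0.2,0,0.015],[0,0,0.3,0,0.015],[0,0,0.3,0,0.015]]}, only="pos|ft")

```text
ee_pos: [0.5301, 0.2094, 0.2421]
ft_force: [-1.9, -0.1, 6.8]
```

Call:
jog_arm(motion={"steps": [[0,0,-0.3,0,0.015],[0,0,-0.3,0,0.028],[0,0,-0.3,0,0.034],[0,0,-0.3,0,0.042],[0,0,-0.4,0,0.046],[0,0,-4,0,0.046],[0,0,-10,0,0.046],[0,0,-16,0,0.046],[10,-2,-20,0,0.046],[20,-8,-20,0,0.06],[24,-16,-20,0,0.07],[24,-24,-20,0,0.07]]}, only="pos|force|time")

```text
time: 11.1
ee_pos: [0.4034, 0.0933, 0.3414]
ft_force: [2.0, -0.9, -0.1]
grip_force: 0.0
```

Run:
```python
from h import *
from bench import r
S=r.camera("scene");T=r.camera("top")
np.savez("pics/scene4.npz",**S);np.savez("pics/top4.npz",**T)
a=cv2.resize(S["img"][255:325,155:225],(500,500),interpolation=cv2.INTER_CUBIC)
b=cv2.resize(T["img"][185:255,110:180],(300,300),interpolation=cv2.INTER_CUBIC)
cv2.imwrite("pics/p4.png",np.hstack([a,np.vstack([b,b[:200]])])[:,:,::-1])
```

```bash
python3 go.py .426 -.273 .22 0
```

```text
t 11.2 p [0.4055 0.0883 0.342 ] F [ 0.5  0.5 -0.5] w 0.0673 g 0.0 R [[-0.999, 0.04, 0.002], [0.04, 0.999, 0.002], [-0.002, 0.002, -1.0]]
shift [-0.0347 -0.3604  0.1215] turn -0.04
```

View pics/p4.png

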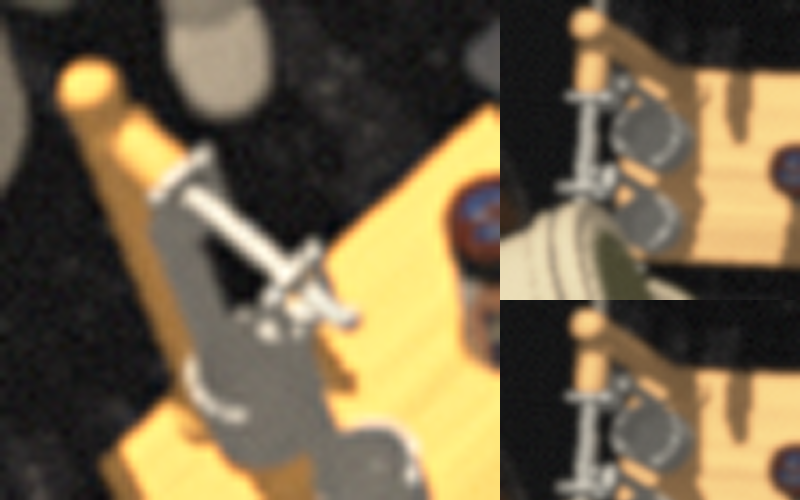

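Call:
jog_arm(motion={"steps": [[0,-10,0,-0.04,0.07],[0,-20,0,-0.04,0.07],[0,-30,2,-0.04,0.07],[0,-40,6,-0.04,0.07],[0,-50,10,-0.04,0.07],[0,-60,16,-0.04,0.07],[0,-68,22,-0.04,0.07],[0,-71.6,24,-0.04,0.07],[0,-72,24,-0.04,0.07],[0,-72,24,-0.04,0.07],[0,-72,24,-0.04,0.07]]}, only="pos|ft|time")

```text
time: 12.3
ee_pos: [0.3943, -0.2655, 0.2215]
ft_force: [0.6, -0.9, -0.1]
```

```bash
python3 go.py .422 -.273 .17 0 .422 -.273 .083 0
```

```text
t 12.3 p [ 0.3943 -0.2655  0.2215] F [ 0.6 -0.9 -0.1] w 0.0698 g 0.0 R [[-1.0, -0.007, 0.001], [-0.007, 1.0, 0.0], [-0.001, 0.0, -1.0]]
shift [-0.0276 -0.0077  0.0515] turn 0.007
shift [-0.0275 -0.0078  0.1385] turn 0.007
```

Converted, 0.05 m is 10, -0.027 m is -5.4.

Call:
jog_arm(motion={"steps": [[-3,-1.6,0,0.007,0.07],[-5,-1.6,0,0.007,0.07],[-5.4,-1.6,4,0.007,0.07],[-5.4,-1.6,10,0.007,0.07],[-5.4,-1.6,10,0.007,0.07],[-5.4,-1.6,10,0.007,0.07]]}, only="pos|ft|time")

```text
time: 12.9
ee_pos: [0.4211, -0.2735, 0.1718]
ft_force: [-0.5, -0.2, 0.1]
```

```bash
python3 go.py .422 -.273 .083 0
```

```text
t 12.9 p [ 0.4211 -0.2735  0.1718] F [-0.5 -0.2  0.1] w 0.07 g 0.0 R [[-1.0, -0.0, -0.0], [-0.0, 1.0, 0.0], [0.0, 0.0, -1.0]]
shift [-0.0009  0.0005  0.0888] turn 0.0
```

Converted, 0.088 m is 17.6, 0.07 m is 14.

Call:
jog_arm(motion={"steps": [[-0.2,0,4,0,0.07],[-0.2,0,9,0,0.07],[-0.2,0,14,0,0.07],[-0.2,0,17.6,0,0.07],[-0.2,0,17.6,0,0.07],[-0.2,0,17.6,0,0.06],[-0.2,0,17.6,0,0.045],[-0.2,0,17.6,0,0.03],[-0.2,0,17.6,0,0.03],[-0.2,0,17.6,0,0.03]]}, squeeze=20)

```text
time: 13.9
ee_pos: [0.422, -0.2742, 0.0834]
eef_rot: [0.0, 1.0, 0.0, 0.0]
ft_force: [-0.2, -0.0, 3.0]
width: 0.0404
grip_force: 19.9
```

Call:
jog_arm(motion={"steps": [[0,0,-2,0,0.03],[0,0,-8,0,0.03],[0,0,-16,0,0.03],[2,2,-24,0,0.03],[4,8,-28,0,0.03],[4,16,-28,0,0.03],[4,24,-28,0,0.03],[4,32,-28,0,0.03],[4,40,-28,0,0.03],[4,48,-28,0,0.03],[4,56,-28,0,0.03],[4,62,-28,0,0.03]]})

```text
time: 15.1
ee_pos: [0.4016, 0.0377, 0.2236]
eef_rot: [0.0, 1.0, 0.0, 0.0]
ft_force: [-0.2, -0.2, -0.7]
width: 0.0403
grip_force: 19.9
```

```bash
python3 go.py .5555 .0458 .233 -1.606 .5555 .0458 .233 1.536; python3 -c "
from bench import r;print(r.read_state()['joint_positions'].round(2))"
```

```text
t 15.1 p [0.4016 0.0377 0.2236] F [-0.2 -0.2 -0.7] w 0.0403 g 19.9 R [[-1.0, 0.0, 0.001], [0.0, 1.0, 0.0], [-0.001, 0.0, -1.0]]
shift [-0.1539  0.0081 -0.0093] turn 1.606
shift [-0.1539  0.0081 -0.0093] turn -1.536
[-0.73 -0.2   0.47  2.05  0.1   1.28  1.27]
```

Careful with the scale: shifts go in units of 5 mm. That gives: -0.01 m is -2.

Call:
jog_arm(motion={"steps": [[0,0,-2,-0.14,0.03],[0,0,-2,-0.28,0.03],[0,0,-2,-0.42,0.03],[0,0,-2,-0.56,0.03],[0,0,-2,-0.7,0.03],[0,0,-2,-0.84,0.03],[0,0,-2,-0.98,0.03],[0,0,-2,-1.12,0.03],[0,0,-2,-1.26,0.03],[0,0,-2,-1.4,0.03],[0,0,-2,-1.535,0.03],[0,0,-2,-1.535,0.03]]}, only="pos|rot|ft|time")

```text
time: 16.3
ee_pos: [0.4024, 0.0346, 0.234]
eef_rot: [-0.692, 0.722, -0.0, 0.0]
ft_force: [-0.2, -0.8, 0.2]
```

```bash
python3 go.py .5555 .0418 .233 1.536
```

```text
t 16.3 p [0.4024 0.0346 0.234 ] F [-0.2 -0.8  0.2] w 0.0406 g 19.9 R [[-0.042, -0.999, 0.001], [-0.999, 0.042, -0.0], [-0.0, -0.001, -1.0]]
shift [-0.0136 -0.1527  0.0011] turn -0.007
```

Converted, -0.153 m is -30.6, -0.14 m is -28.

Call:
jog_arm(motion={"steps": [[-1,-6,0,0,0.03],[-2.6,-14,0,0,0.03],[-2.6,-22,0,0,0.03],[-2.6,-28,0,0,0.03],[-2.6,-30.6,0,0,0.03],[-2.6,-30.6,0,0,0.03],[-2.6,-30.6,0,0,0.03]]}, only="pos|rot|ft|time")

```text
time: 17.0
ee_pos: [0.5032, 0.0297, 0.2515]
eef_rot: [-0.695, 0.719, -0.01, 0.018]
ft_force: [0.1, 0.6, -1.1]
```

```bash
python3 go.py .5555 .0418 .233 1.536  .5555 .0418 .135 1.536
```

```text
t 17.0 p [0.5032 0.0297 0.2515] F [ 0.1  0.6 -1.1] w 0.0404 g 20.0 R [[-0.034, -0.999, 0.04], [-0.999, 0.034, 0.011], [-0.012, -0.039, -0.999]]
shift [-0.0136 -0.0511  0.0207] turn 0.001
shift [-0.0124 -0.0472  0.1186] turn 0.001
```

```bash
python3 -c "
from bench import r;print(r.read_state()['joint_positions'].round(2))"
```

```text
[-1.75 -0.45  1.34  1.84  0.45  1.39  2.6 ]
```

Call:
jog_arm(motion={"steps": [[0,0,0,0,0.03],[0,0,0,0,0.03]]})

```text
time: 17.2
ee_pos: [0.5034, 0.03, 0.2517]
eef_rot: [-0.695, 0.719, -0.011, 0.018]
ft_force: [0.2, -0.3, -1.5]
width: 0.0401
grip_force: 20.0
```

```bash
python3 -c "
from bench import r;print(r.read_state()['joint_positions'].round(2))"
```

```text
[-1.75 -0.45  1.34  1.84  0.45  1.39  2.6 ]
```

```bash
python3 go.py .40 .035 .24 1.536
```

```text
t 17.2 p [0.5034 0.03   0.2517] F [ 0.2 -0.3 -1.5] w 0.0401 g 20.0 R [[-0.033, -0.999, 0.04], [-0.999, 0.033, 0.01], [-0.011, -0.04, -0.999]]
shift [-0.0014  0.1039  0.0075] turn 0.001
```

Call:
jog_arm(motion={"steps": [[0,6,0,0,0.03],[0,12,0,0.1,0.03],[0,18,0,0.24,0.03],[0,20,0,0.38,0.03],[0,20,0,0.52,0.03],[0,20,0,0.66,0.03],[0,20,0,0.8,0.03],[0,20,0,0.94,0.03],[0,20,0,1.08,0.03],[0,20,0,1.22,0.03],[0,20,0,1.36,0.03],[0,20,0,1.5,0.03]]})

```text
time: 18.4
ee_pos: [0.4036, 0.0337, 0.2475]
eef_rot: [-0.016, 1.0, 0.005, 0.02]
ft_force: [-0.7, -0.0, -0.5]
width: 0.0402
grip_force: 20.0
```

```bash
python3 -c "
from bench import r;print(r.read_state()['joint_positions'].round(2))"; python3 go.py
```

```text
[-1.03 -0.34  0.69  2.04  0.22  1.33  1.19]
t 18.4 p [0.4036 0.0337 0.2475] F [-0.7 -0.  -0.5] w 0.0402 g 20.0 R [[-0.999, -0.033, 0.04], [-0.032, 0.999, 0.01], [-0.041, 0.008, -0.999]]
```

Call:
jog_arm(motion={"steps": [[0,0,0,0.14,0.03],[0,0,0,0.28,0.03],[0,0,0,0.42,0.03],[0,0,0,0.56,0.03],[0,0,0,0.7,0.03],[0,0,0,0.84,0.03],[0,0,0,0.98,0.03],[0,0,0,1.12,0.03],[0,0,0,1.26,0.03],[0,0,0,1.4,0.03],[0,0,0,1.54,0.03],[0,0,0,1.64,0.03]]})

```text
time: 19.6
ee_pos: [0.4036, 0.0337, 0.2474]
eef_rot: [0.72, 0.694, 0.018, 0.01]
ft_force: [0.4, -0.6, -0.5]
width: 0.0405
grip_force: 20.0
```

```bash
python3 -c "
from bench import r;print(r.read_state()['joint_positions'].round(2))"; python3 go.py .5523 .049 .245 -1.606
```

```text
[-0.74 -0.26  0.47  2.04  0.12  1.3  -0.35]
t 19.6 p [0.4036 0.0337 0.2474] F [ 0.4 -0.6 -0.5] w 0.0405 g 20.0 R [[0.036, 0.999, 0.04], [0.999, -0.037, 0.01], [0.011, 0.04, -0.999]]
shift [0.0207 0.1478 0.0085] turn -0.002
```

Converted, 0.1478 m is 29.56, 0.0207 m is 4.14.

Call:
jog_arm(motion={"steps": [[2,6,0.4,0,0.03],[4,14,0.8,0,0.03],[4.14,22,1.2,0,0.03],[4.14,28,1.6,0,0.03],[4.14,29.56,1.7,0,0.03],[4.14,29.56,1.7,0,0.03],[4.14,29.56,1.7,0,0.03]]}, only="pos|rot|ft|time")

```text
time: 20.3
ee_pos: [0.5516, 0.0502, 0.2455]
eef_rot: [0.718, 0.696, 0.018, 0.01]
ft_force: [-0.8, 0.2, -0.9]
```

```bash
python3 go.py .5523 .049 .13 -1.606  .5523 .049 .099 -1.606;python3 - <<'E'
from h import *
from bench import r
S=r.camera("scene");T=r.camera("top");np.savez("pics/scene5.npz",**S);np.savez("pics/top5.npz",**T)
q=np.load("q.npy")
st=r.read_state();print(r.read_state()['joint_positions'].round(2))
E
```

```text
t 20.3 p [0.5516 0.0502 0.2455] F [-0.8  0.2 -0.9] w 0.04 g 20.0 R [[0.03, 0.999, 0.04], [0.999, -0.031, 0.01], [0.011, 0.04, -0.999]]
shift [-0.0025 -0.0038  0.1154] turn 0.005
shift [-0.0028 -0.0051  0.1464] turn 0.005
[-0.72  0.15  0.61  1.71 -0.1   1.26 -0.12]
```

Call:
jog_arm(motion={"steps": [[-0.3,0,4,0.005,0.03],[-0.4,-0.2,10,0.005,0.03],[-0.4,-0.5,16,0.005,0.03],[-0.5,-0.7,21,0.005,0.03],[-0.5,-0.76,23,0.005,0.03],[-0.5,-0.76,23,0.005,0.03],[-0.5,-0.76,23,0.005,0.03]]}, only="pos|rot|ft|time")

```text
time: 21.1
ee_pos: [0.5539, 0.0496, 0.1323]
eef_rot: [0.719, 0.695, 0.019, 0.011]
ft_force: [-0.2, 0.3, -0.7]
```

```bash
python3 go.py .5523 .049 .13 -1.606  .5523 .049 .113 -1.606 .5523 .049 .099 -1.606
```

```text
t 21.1 p [0.5539 0.0496 0.1323] F [-0.2  0.3 -0.7] w 0.0406 g 20.0 R [[0.034, 0.998, 0.043], [0.999, -0.035, 0.011], [0.013, 0.043, -0.999]]
shift [-0.0007 -0.0017  0.0022] turn 0.0
shift [-0.0009 -0.0024  0.0192] turn 0.0
shift [-0.0011 -0.003   0.0332] turn 0.0
```

Converted, 0.019 m is 3.8, 0.015 m is 3.

Call:
jog_arm(motion={"steps": [[-0.2,-0.4,1,0,0.03],[-0.2,-0.4,2,0,0.03],[-0.2,-0.5,3,0,0.03],[-0.2,-0.5,3.8,0,0.03],[-0.2,-0.5,3.8,0,0.03]]}, only="pos|ft|time")

```text
time: 21.6
ee_pos: [0.5513, 0.0487, 0.1112]
ft_force: [0.8, -0.2, -1.4]
```

```bash
python3 go.py .5523 .049 .105 -1.606 .5523 .049 .097 -1.606
```

```text
t 21.6 p [0.5513 0.0487 0.1112] F [ 0.8 -0.2 -1.4] w 0.0403 g 20.0 R [[0.034, 0.999, 0.041], [0.999, -0.035, 0.01], [0.012, 0.04, -0.999]]
shift [0.0003 0.0007 0.0062] turn 0.0
shift [0.0002 0.0004 0.0142] turn 0.0
```

Entered without contact; go on to the floor.

Call:
jog_arm(motion={"steps": [[0,0.1,0.8,0,0.03],[0,0.1,1.6,0,0.03],[0,0.1,2.2,0,0.03],[0,0.1,2.6,0,0.03],[0,0.1,2.6,0,0.03]]}, only="pos|ft|time")

```text
time: 22.1
ee_pos: [0.5525, 0.0488, 0.0985]
ft_force: [0.5, -0.9, -0.7]
```

Call:
jog_arm(motion={"steps": [[0,0,0.2,0,0.03],[0,0,0.3,0,0.03],[0,0,0.3,0,0.03]]}, only="pos|ft|time")

```text
time: 22.4
ee_pos: [0.5528, 0.0489, 0.0974]
ft_force: [-0.9, -0.5, -1.5]
```

Call:
jog_arm(motion={"steps": [[0,0,0.2,0,0.03],[0,0,0.3,0,0.03],[0,0,0.3,0,0.03]]}, only="pos|ft|time")

```text
time: 22.7
ee_pos: [0.5533, 0.0492, 0.0969]
ft_force: [-2.1, 0.9, 9.1]
```

Call:
jog_arm(motion={"steps": [[0,0,-0.2,0,0.042],[0,0,-0.2,0,0.05],[0,0,-0.2,0,0.062],[0,0,-0.2,0,0.066],[0,0,-0.2,0,0.066],[0,0.1,-3,0,0.066],[0,0.4,-9,0,0.066],[0.2,0.6,-17,0,0.066],[0.3,1,-25,0,0.066],[0.4,0,-31,0,0.066],[0,-10,-34,0,0.066],[0,-20,-34,0,0.066]]}, only="pos|force|time")

```text
time: 23.9
ee_pos: [0.4484, 0.0497, 0.2641]
ft_force: [-0.9, 0.3, 0.2]
grip_force: 0.0
```

Call:
jog_arm(motion={"steps": [[0,-10,0,0,0.066],[0,-14,0,0,0.066],[0,-14,0,0,0.066]]}, only="pos|force|time")

```text
time: 24.2
ee_pos: [0.3763, 0.0528, 0.2598]
ft_force: [1.7, 0.2, 0.1]
grip_force: 0.0
```

```bash
python3 - <<'E'
from h import *
from bench import r
S=r.camera("scene");T=r.camera("top");q=np.load("q.npy")
np.savez("pics/scene6.npz",**S);np.savez("pics/top6.npz",**T)
# red caps in the block area
for n,c,o,(x0,y0,x1,y1) in(("S",S,q[4:6],(200,240,270,310)),("T",T,q[6:8],(165,210,235,245))):
    I=c["img"][y0:y1,x0:x1];h=cv2.cvtColor(I,cv2.COLOR_RGB2HSV)
    m=((h[...,0]>105)&(h[...,2]>40)&(h[...,1]>50)).astype(np.uint8)|((I[...,0].astype(int)<I[...,2].astype(int))&(h[...,1]>60)).astype(np.uint8)
    k,l,st,ce=cv2.connectedComponentsWithStats(m)
    for i in range(1,k):
        if st[i][4]>6: print(n,st[i].tolist(),onz(c,ce[i]+[x0,y0]-o,.118).round(4))
    C=load("scene" if n=="S" else "top",4 if n=="S" else 0)
E
```

```text
S [34, 28, 9, 7, 44] [0.5585 0.0452 0.118 ]
S [19, 41, 10, 8, 37] [0.5623 0.1017 0.118 ]
S [39, 50, 4, 3, 7] [0.5092 0.0895 0.118 ]
S [24, 64, 5, 2, 7] [0.5125 0.1438 0.118 ]
T [10, 10, 8, 5, 15] [0.5664 0.1052 0.118 ]
T [29, 11, 8, 8, 39] [0.5576 0.0474 0.118 ]
T [50, 12, 6, 4, 8] [ 0.5633 -0.0102  0.118 ]
T [51, 15, 6, 5, 12] [ 0.5508 -0.0152  0.118 ]
```

```bash
python3 -c "
from bench import r
print(r.close_job())"
```

```text
the job is handed in; nothing more can be done
None
```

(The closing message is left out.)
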